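Pump up the hand pump until its indicator pin is fully out

ROBOT

A 7-joint arm with a two-finger parallel gripper is mounted at the origin on a cart in front of the work surface, level with it; the furniture and walls round the work are solid. World frame = base frame: x ahead of the robot, y to its left, z up, the work surface at z = 0. Lengths are in mm, angles in rad, forces in N, time in s.
With the tool pointing down it reaches from about 400 to 875 mm from the base axis. Payload 4.4 kg.
Tool frame: the origin (TCP) lies midway between the tips of the shut fingers; the grasp point (between the pads) lies 19 mm behind it; z points along the fingers, y is the line along which they close (so a half turn about z gives the same grasp; the last joint's range is limited). The gripper opens to 85 mm and grips with 20 to 120 N. Pads are 22 mm wide; open, the fingers measure 114 mm over their backs; the gripper's body (76 mm by 85 mm) begins 54 mm behind the grasp point. The pads swing forward as they close: fully open they stand 13 mm farther back than shut.
Start: joints at [-1.213, 0.628, 0.038, 1.517, -0.027, 0.996, -0.02], TCP at [267.276, 592.521, 231.313] pointing down, gripper open.
Joint ranges: [-3.06, 3.06], [-0.37, 2.12], [-1.25, 1.32], [0.18, 2.47], [-1.1, 4.24], [0.23, 1.98], [-2.94, 2.94]. Speed limits (rad/s): [2.57, 2.57, 3.14, 3.14, 3.14, 3.14, 3.14].

INTERFACE

Orientations are given as [roll, pitch, yaw] about the fixed x, y, z axes, in that order (R = Rz(yaw) Ry(pitch) Rx(roll)).
In Python, from cell import ctrl, get_image, get_calibration gives the robot as it stands.
- The arm moves only by the shell command python3 -m creep 'ROWS'. ROWS is JSON, a list of rows, each an object of numbers: "dx", "dy", "dz": the shift along the world's x, y, z normalised to -1 to 1, where 1 is 0.4 m; "rx", "ry", "rz": the turn, a rotation vector about the world's x, y, z normalised to -1 to 1, where 1 is 2 pi rad; "grip": the closure, from -1 (fully open) to 1 (shut). A call has exactly 5 rows; each row is the pose to reach, as a shift and turn from the pose commanded when the call began, turning the shorter way round; what a row does not reach only later rows make up. A row lasts 1/8 s, in which the tool goes at most 62.5 mm and 10.7 degrees, less where a joint would pass 70% of its speed; a pose out of reach is approached as far as the arm can. A call with a number of a shift or a turn outside -1 to 1 is refused whole. A call with a gripper value outside its range is refused whole. The fingers move at their own pace and stop on an object; the grip force is fixed at half the most. Time passes only in rows, so rows that repeat a pose let the fingers close, or fill a call up. It gives the time, the measured TCP pose, the force, the opening and the grip force at its end, in the units of the state.
- ctrl.read_state(): the state, without advancing time (a new reading comes with each control period).
- get_image(name): name is "side" or "top" or "wrist"; returns the picture (480x640x3 uint8, red, green, blue); there is no depth.
- get_calibration(name): a dict with "mtx" (3x3 intrinsics, pixels), "world_from_camera" (4x4, takes a point from camera to world coordinates). Camera axes: x right, y down, z forward; pixel columns grow to the right and rows downward; lengths in mm; the calibration is good to about 2 mm. A picture is of the moment at which its call begins: read the wrist's pose just before it. get_calibration takes no time and is no camera call; for the wrist camera it gives the pose at the moment of the call.
- ctrl.finish_job(): hands the job in; it is judged then, once.
The state is a dict: "clock": time; "qpos": joint angles; "qd": joint speeds; "tau": joint torques, N m; "eef_pos": TCP position; "tool_rot": TCP orientation; "force": force on the tool from outside, world axes, zero at the start; "torque": the same for the moment, N m; "width": finger opening in mm; "gripper_force": force on a finger pad.
Only numpy, scipy, OpenCV 4.12 (cv2) and the standard library are available. Lean on these libraries where they do the work, as an engineer would, in place of code of your own. Each camera call takes 0.05 s, during which the arm holds its last target. There are 200 camera calls.

TASK

Pump the hand pump by pressing its black plunger down to the stop and letting it spring right back up, again and again, until the red-headed indicator pin in the blue column beside it stands fully out; then leave the plunger up and the hand clear. Just press the plunger with the fingertips: do not pull it up, do not touch the pin itself, and leave the jar, the small box and the bottle around the pump where they stand.

Things in the scene. Friction and masses are not known exactly. Their poses are not given: they have to be found in the camera images.
- pump: Hand pump bolted to the worktop on a dark foot plate 110 (x) x 210 (y) x 12 mm; origin under the plate's centre, z up; position and yaw vary. At y = -50 mm in its frame: aluminium barrel, 64 mm across, black gland on top (108 mm up), with the plunger. At y = +50 mm: blue indicator column, 46 to 58 mm across, brass collar on top (90 mm up). A copper pipe joins them.
- plunger_top (a point): Middle of the top of the plunger's black mushroom handle, 60 mm across, top nearly flat (20 mm) with sloping rim; 155.5 mm above the worktop when up, 133.5 mm when pressed home.
- plunger (a joint): Travel of the plunger (m): 0 up at rest, 0.022 down at the stop. A spring (350 N/m, about 8 N near the stop, plus 35 N s/m of drag) brings it back within 0.5 s of release. Strokes under about 17 mm, or a plunger not let back to within 4 mm of rest, may not catch or not lift the pin fully. Not to be pulled up above rest.
- pin (a joint): How far the indicator pin has risen (m): 0 in, 0.040 fully out. It starts 0 to 0.015 out; each full stroke lifts it about 8 mm (the first 5 to 13 mm) as the plunger goes down, and it stays there, so 3 to 5 full strokes are needed. Once it is fully out, more strokes do nothing and no harm.
- pin_tip (a point): Top of the pin's red head (15 mm across, on a 10 mm white stem), on the axis of the blue column, 100 mm from the plunger's axis; 98.5 mm above the worktop when in, 138.5 mm fully out. A green band at the foot of the white stem comes into sight above the brass collar only when the pin is fully out.
- indicator: The pin itself (red head, white stem, green band), as a solid. Its origin lies on the column's axis, at worktop height when the pin is in, and rises with it. Not to be touched.
- specimen_jar: Loose translucent specimen jar with lid, 51 mm across, 64 mm high, to the left of the pump; origin under its centre. Leave alone.
- cover_glass_box: Loose small white carton with a blue stripe, 54 x 54 x 50 mm, to the right of the pump; origin under its centre. Leave alone.
- oil_bottle: Loose small brown bottle with a black cap, 27 mm across, 62 mm high, behind the pump; origin under its centre. Leave alone.
Not all that is in view belongs to the job. What is shaped like the pump but pink is not meant.

How it is judged (in metres and radians):
On the way, in this order (a step that is already met when the one before it is completed fails the run):
1. the plunger is pressed down (value of joint plunger above 0.016 m), for 0.02 s.
2. it is let back up (value of joint plunger below 0.006 m), for 0.02 s.
3. it is pressed down again (value of joint plunger above 0.016 m), for 0.02 s.
4. the pin has been pumped fully out (value of joint pin above 0.0365 m), for 0.1 s.
At the end, for the whole second after the job is handed in: The pin stands out at least 36.5 mm of its 40 mm, the plunger is back up within 4 mm of rest, and jar, box and bottle stand within 20 mm of where they were (value of joint pin above 0.0365 m and value of joint plunger below 0.004 m and distance of each of specimen_jar, cover_glass_box, oil_bottle from where it was at the start of the episode below 0.02 m); the robot touches nothing.
It fails at once if the pin is touched by the fingers or the arm (contact force between any of the fingers, the arm and indicator above 0.5 N).
It fails at once if the plunger is pulled up more than 2.5 mm above rest (value of joint plunger below -0.0025 m).
It fails at once if the specimen jar is moved more than 20 mm or tipped (distance of specimen_jar from where it was at the start of the episode above 0.02 m or angle between specimen_jar's own z axis and vertical above 0.3 rad).
It fails at once if the small box is moved more than 20 mm or tipped (distance of cover_glass_box from where it was at the start of the episode above 0.02 m or angle between cover_glass_box's own z axis and vertical above 0.3 rad).
It fails at once if the small bottle is moved more than 20 mm or tipped (distance of oil_bottle from where it was at the start of the episode above 0.02 m or angle between oil_bottle's own z axis and vertical above 0.3 rad).
It also fails if it takes over 42 s, if anything falls off the work surface, if the arm or the gripper's body presses on something with over 40 N, if the wrist force passes 120 N, or if a joint passes its speed limit or range.

## Working session

There is one attempt and no reset: what is moved stays moved. The work goes in short steps, Python scripts to look and compute and a shell command to move; the robot and the scene stay as the last step left them, time stands still between calls to the robot, and variables do not carry over. Pictures are saved under pics/ and viewed, at most 10 in all, crops included, and the job is handed in when it is done.

```bash
ls; mkdir -p pics; python3 - <<'E'
from cell import ctrl,get_image,get_calibration
import cv2
s=ctrl.read_state();print(s['clock'],s['eef_pos'],s['tool_rot'],s['width'])
for n in("top","side"):
    im=get_image(n);cv2.imwrite(f"pics/{n}0.png",im[:,:,::-1]);c=get_calibration(n);print(n,c['mtx'],c['world_from_camera'])
E
```

```text
pics
0.0 [266.99382079 591.96289266 230.40390572] [-3.13973891e+00 -3.94312456e-07  2.71781086e+00] 85.36964663176654
top [[568.94196025   0.         325.27602847]
 [  0.         568.94196025 238.08587431]
 [  0.           0.           1.        ]] [[-4.31981102e-01 -8.46017296e-01  3.12485300e-01  6.14399925e+01]
 [-9.01872145e-01  4.06891037e-01 -1.45142407e-01  1.60319216e+02]
 [-4.35448115e-03 -3.44520565e-01 -9.38768672e-01  1.64173774e+03]
 [ 0.00000000e+00  0.00000000e+00  0.00000000e+00  1.00000000e+00]]
side [[532.82123225   0.         324.31535668]
 [  0.         532.82123225 235.60412643]
 [  0.           0.           1.        ]] [[-9.91802480e-01 -8.11820911e-02  9.86778031e-02  4.15018444e+02]
 [-1.27383149e-01  5.67308571e-01 -8.13593583e-01  1.17676215e+03]
 [ 1.00684649e-02 -8.19494023e-01 -5.72999278e-01  1.00733314e+03]
 [ 0.00000000e+00  0.00000000e+00  0.00000000e+00  1.00000000e+00]]
```

View pics/top0.png

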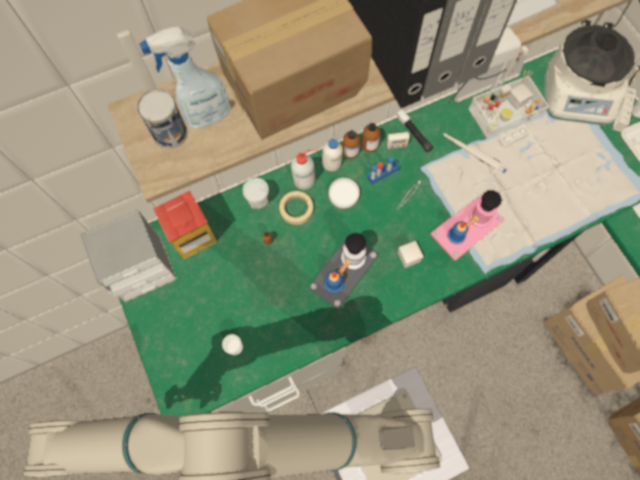

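View pics/side0.png

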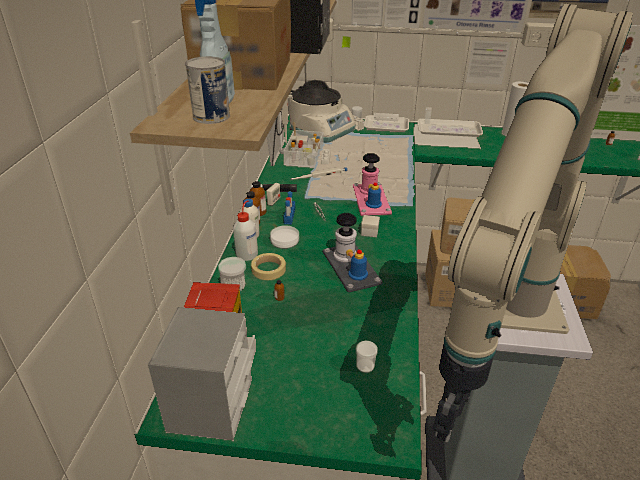

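The grey-plate pump shows its handle at about (356,243) and pin at (334,274) in top, and (346,217) and (359,252) in side. The pink decoy is farther off. I'll enlarge both for precise pixels.

```bash
python3 - <<'E'
import cv2,numpy as np
a=cv2.imread("pics/top0.png")[225:309,305:385];b=cv2.imread("pics/side0.png")[205:289,310:390]
f=lambda x:cv2.resize(x,(400,420),interpolation=cv2.INTER_CUBIC)
cv2.imwrite("pics/crop0.png",np.hstack([f(a),f(b)]))
E
```

```text
(no output)
```

View pics/crop0.png

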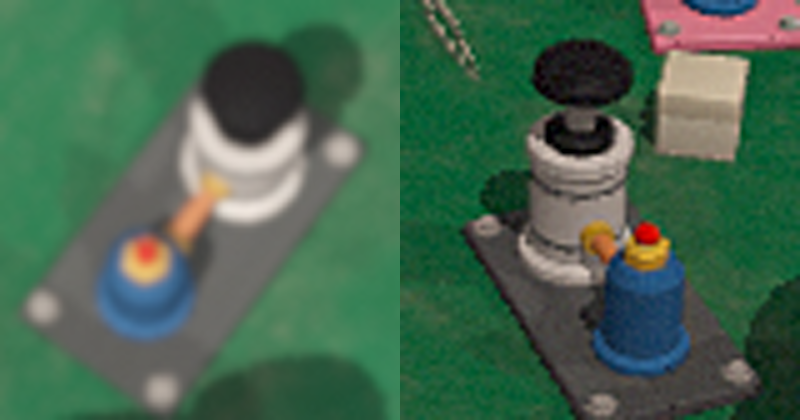

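The handle disc centre is at crop (253,88), or top pixel (355.6,242.6), and (582,70), or side pixel (346.4,219). The red head is at top (334.4,275) and side (359.4,251.6). Next I triangulate.

```bash
cat > h.py <<'E'
import numpy as np
def ray(c,p):
    T=np.array(c['world_from_camera']);d=T[:3,:3]@np.linalg.solve(np.array(c['mtx']),[p[0],p[1],1]);return T[:3,3],d/np.linalg.norm(d)
def tri(obs):
    A=np.zeros((3,3));b=np.zeros(3)
    for c,p in obs:
        o,d=ray(c,p);P=np.eye(3)-np.outer(d,d);A+=P;b+=P@o
    X=np.linalg.solve(A,b)
    return X,[round(float(np.linalg.norm((np.eye(3)-np.outer(d,d))@(X-o))),1) for o,d in (ray(c,p) for c,p in obs)]
def atz(c,p,z):
    o,d=ray(c,p);return o+d*(z-o[2])/d[2]
E
python3 - <<'E'
from h import *
from cell import get_calibration
t,s=get_calibration("top"),get_calibration("side")
h=tri([(t,(355.6,242.6)),(s,(346.4,219))]);p=tri([(t,(334.4,275)),(s,(359.4,251.6))])
print(h,p,np.linalg.norm((h[0]-p[0])[:2]),np.hypot(*h[0][:2]))
for c,q in((t,(355.6,242.6)),(s,(346.4,219))):print(atz(c,q,148))
for n,c,q in(("bottle",t,(267,238)),("bottle",s,(280,291)),("box",t,(410,253)),("box",s,(370,226)),("jar",t,(232,345)),("jar",s,(367,357))):print(n,atz(c,q,30))
E
```

```text
(array([ 510.16794522, -141.42726753,  145.52508875]), [0.5, 0.5]) (array([463.47164245, -53.7437492 ,  95.29381972]), [1.2, 1.2]) 99.34255925595626 529.4081642137357
[ 509.92358874 -141.0232159   148.        ]
[ 509.42577438 -137.34902307  148.        ]
bottle [674.44563136  69.57576245  30.        ]
bottle [671.16748054  73.40542143  30.        ]
box [ 445.45642356 -296.42730405   30.        ]
box [ 441.50130247 -286.9482593    30.        ]
jar [421.98596751 287.57799709  30.        ]
jar [415.9555655  282.31071027  30.        ]
```

The plunger is at about (510,-140) and the pin at (463.5,-54). They are 99.3 mm apart against a nominal 100, and the heights agree. Next I move with shut fingers at z ≈ 230, turning by -38° so that the fingers sit across the pump axis.

```bash
python3 -m creep '[{"dx":0.047,"dy":-0.142,"dz":0,"rx":0,"ry":0,"rz":-0.021,"grip":1},{"dx":0.094,"dy":-0.285,"dz":0,"rx":0,"ry":0,"rz":-0.042,"grip":1},{"dx":0.142,"dy":-0.427,"dz":0,"rx":0,"ry":0,"rz":-0.064,"grip":1},{"dx":0.189,"dy":-0.57,"dz":0,"rx":0,"ry":0,"rz":-0.085,"grip":1},{"dx":0.236,"dy":-0.712,"dz":0,"rx":0,"ry":0,"rz":-0.106,"grip":1}]'
```

```text
clock: 0.72
eef_pos: [362.0, 305.7, 231.2]
tool_rot: [3.142, 0.0, 2.048]
force: [1.2, -0.2, -0.3]
width: -0.4
gripper_force: 0.0
```

```bash
python3 -m creep '[{"dx":0.047,"dy":-0.142,"dz":0,"rx":0,"ry":0,"rz":0,"grip":1},{"dx":0.094,"dy":-0.285,"dz":0,"rx":0,"ry":0,"rz":0,"grip":1},{"dx":0.142,"dy":-0.427,"dz":0,"rx":0,"ry":0,"rz":0,"grip":1},{"dx":0.189,"dy":-0.57,"dz":0,"rx":0,"ry":0,"rz":0,"grip":1},{"dx":0.236,"dy":-0.712,"dz":0,"rx":0,"ry":0,"rz":0,"grip":1}]'
python3 - <<'E'
from h import *
from cell import ctrl,get_image,get_calibration
import cv2
c=get_calibration("wrist");im=get_image("wrist");cv2.imwrite("pics/w1.png",im[:,:,::-1])
T=np.linalg.inv(c['world_from_camera']);print(ctrl.read_state()['eef_pos'])
for X in([510,-140,155.5],[463.5,-54,98.5]):
    q=c['mtx']@(T@[*X,1])[:3];print(q[:2]/q[2],q[2])
np.save("w1.npy",{k:np.array(v) for k,v in c.items()},allow_pickle=True)
E
```

```text
clock: 1.35
eef_pos: [456.4, 21.2, 231.3]
tool_rot: [3.141, -0.0, 2.052]
force: [0.5, -0.0, -0.3]
width: -0.2
gripper_force: 0.0
[458.87466045  11.38996266 231.85306986]
[281.99432563 444.85787326] 286.57677357674373
[282.8818813  302.80827752] 309.59623683806973
```

View pics/w1.png

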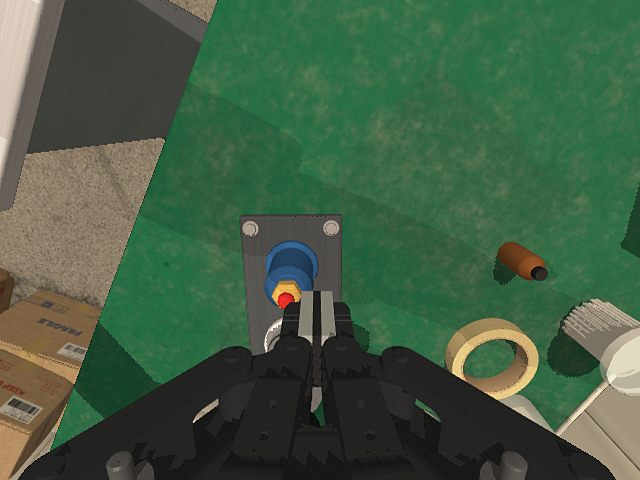

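The pin head shows at (286,300) against a predicted (283,303), so the estimate holds to within about 3 mm. Next I move over the plunger and let it settle.

```bash
python3 -m creep '[{"dx":0.05,"dy":-0.14,"dz":0,"rx":0,"ry":0,"rz":0,"grip":1},{"dx":0.09,"dy":-0.28,"dz":0,"rx":0,"ry":0,"rz":0,"grip":1},{"dx":0.13,"dy":-0.39,"dz":0,"rx":0,"ry":0,"rz":0,"grip":1},{"dx":0.13,"dy":-0.39,"dz":0,"rx":0,"ry":0,"rz":0,"grip":1},{"dx":0.13,"dy":-0.39,"dz":0,"rx":0,"ry":0,"rz":0,"grip":1}]'
python3 -c "
from cell import ctrl;s=ctrl.read_state();print(s['eef_pos'],s['clock'],s['qpos'])"
```

```text
clock: 2.02
eef_pos: [507.5, -132.2, 230.8]
tool_rot: [-3.141, -0.002, 2.052]
force: [0.6, 0.1, 0.3]
width: -0.1
gripper_force: 0.0
[ 507.54835371 -132.18152798  230.83884778] 2.025 [ 8.28168480e-04  4.64084266e-01  2.91089101e-01  1.87078365e+00
 -1.75333000e-01  8.33028951e-01  8.62540066e-01]
```

```bash
python3 -m creep '[{"dx":0.005,"dy":-0.018,"dz":-0.1,"rx":0,"ry":0,"rz":0,"grip":1},{"dx":0.005,"dy":-0.018,"dz":-0.18,"rx":0,"ry":0,"rz":0,"grip":1},{"dx":0.005,"dy":-0.018,"dz":-0.22,"rx":0,"ry":0,"rz":0,"grip":1},{"dx":0.005,"dy":-0.018,"dz":-0.243,"rx":0,"ry":0,"rz":0,"grip":1},{"dx":0.005,"dy":-0.018,"dz":-0.243,"rx":0,"ry":0,"rz":0,"grip":1}]'
python3 - <<'E'
from cell import ctrl,get_image
import cv2,numpy as np
im=get_image("wrist")[:,:,::-1];s=get_image("side")[195:285,300:420,::-1]
s=cv2.resize(s,(640,480),interpolation=cv2.INTER_CUBIC)
cv2.imwrite("pics/press1.png",cv2.resize(np.hstack([im,s]),(800,300)))
t=ctrl.read_state();print(t['eef_pos'],t['force'],t['clock'])
E
```

```text
clock: 2.65
eef_pos: [509.4, -138.2, 134.5]
tool_rot: [-3.141, -0.002, 2.054]
force: [-1.9, 1.4, 6.3]
width: 0.0
gripper_force: 3.6
[ 509.39192905 -138.24380155  134.86078239] [-3.41805218  0.84358617  7.61240306] 2.75
```

View pics/press1.png

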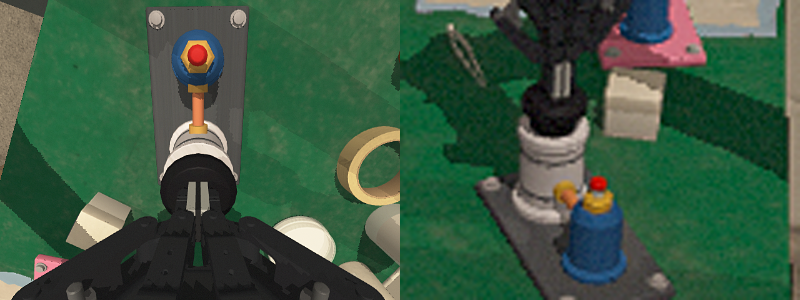

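With 7.6 N at z = 134.5 the plunger is pressed nearly home, and the side view shows the pin risen. I'll repeat with full strokes 1 mm deeper.

```bash
U='x'; python3 -m creep '[{"dz":0.08,"grip":1},{"dz":0.08,"grip":1},{"dz":0.08,"grip":1},{"dz":0.08,"grip":1},{"dz":0.08,"grip":1}]'
python3 -m creep '[{"dz":-0.05,"grip":1},{"dz":-0.083,"grip":1},{"dz":-0.083,"grip":1},{"dz":-0.083,"grip":1},{"dz":-0.04,"grip":1}]'
```

```text
$[0]: bad value
$[0]: bad value
```

All the keys are required.

```bash
python3 -m creep '[{"dx":0,"dy":0,"dz":0.08,"rx":0,"ry":0,"rz":0,"grip":1},{"dx":0,"dy":0,"dz":0.08,"rx":0,"ry":0,"rz":0,"grip":1},{"dx":0,"dy":0,"dz":0.08,"rx":0,"ry":0,"rz":0,"grip":1},{"dx":0,"dy":0,"dz":0.08,"rx":0,"ry":0,"rz":0,"grip":1},{"dx":0,"dy":0,"dz":0.08,"rx":0,"ry":0,"rz":0,"grip":1}]'
python3 -m creep '[{"dx":0,"dy":0,"dz":-0.05,"rx":0,"ry":0,"rz":0,"grip":1},{"dx":0,"dy":0,"dz":-0.083,"rx":0,"ry":0,"rz":0,"grip":1},{"dx":0,"dy":0,"dz":-0.083,"rx":0,"ry":0,"rz":0,"grip":1},{"dx":0,"dy":0,"dz":-0.083,"rx":0,"ry":0,"rz":0,"grip":1},{"dx":0,"dy":0,"dz":-0.083,"rx":0,"ry":0,"rz":0,"grip":1}]'
```

```text
clock: 3.38
eef_pos: [509.7, -140.0, 165.5]
tool_rot: [-3.141, -0.001, 2.052]
force: [-0.6, -0.0, 0.2]
width: -0.3
gripper_force: 0.0
clock: 4.0
eef_pos: [511.5, -140.8, 133.8]
tool_rot: [3.139, 0.002, 2.052]
force: [0.0, 0.1, 7.1]
width: 0.4
gripper_force: 3.9
```

```bash
python3 -m creep '[{"dx":0,"dy":0,"dz":0.08,"rx":0,"ry":0,"rz":0,"grip":1},{"dx":0,"dy":0,"dz":0.08,"rx":0,"ry":0,"rz":0,"grip":1},{"dx":0,"dy":0,"dz":0.08,"rx":0,"ry":0,"rz":0,"grip":1},{"dx":0,"dy":0,"dz":0.08,"rx":0,"ry":0,"rz":0,"grip":1},{"dx":0,"dy":0,"dz":0.08,"rx":0,"ry":0,"rz":0,"grip":1}]'
python3 -m creep '[{"dx":0,"dy":0,"dz":-0.05,"rx":0,"ry":0,"rz":0,"grip":1},{"dx":0,"dy":0,"dz":-0.082,"rx":0,"ry":0,"rz":0,"grip":1},{"dx":0,"dy":0,"dz":-0.082,"rx":0,"ry":0,"rz":0,"grip":1},{"dx":0,"dy":0,"dz":-0.082,"rx":0,"ry":0,"rz":0,"grip":1},{"dx":0,"dy":0,"dz":-0.082,"rx":0,"ry":0,"rz":0,"grip":1}]'
python3 -m creep '[{"dx":0,"dy":0,"dz":0.08,"rx":0,"ry":0,"rz":0,"grip":1},{"dx":0,"dy":0,"dz":0.08,"rx":0,"ry":0,"rz":0,"grip":1},{"dx":0,"dy":0,"dz":0.08,"rx":0,"ry":0,"rz":0,"grip":1},{"dx":0,"dy":0,"dz":0.08,"rx":0,"ry":0,"rz":0,"grip":1},{"dx":0,"dy":0,"dz":0.08,"rx":0,"ry":0,"rz":0,"grip":1}]'
python3 -m creep '[{"dx":0,"dy":0,"dz":-0.05,"rx":0,"ry":0,"rz":0,"grip":1},{"dx":0,"dy":0,"dz":-0.08,"rx":0,"ry":0,"rz":0,"grip":1},{"dx":0,"dy":0,"dz":-0.08,"rx":0,"ry":0,"rz":0,"grip":1},{"dx":0,"dy":0,"dz":-0.08,"rx":0,"ry":0,"rz":0,"grip":1},{"dx":0,"dy":0,"dz":-0.08,"rx":0,"ry":0,"rz":0,"grip":1}]'
python3 -m creep '[{"dx":0,"dy":0,"dz":0.08,"rx":0,"ry":0,"rz":0,"grip":1},{"dx":0,"dy":0,"dz":0.08,"rx":0,"ry":0,"rz":0,"grip":1},{"dx":0,"dy":0,"dz":0.08,"rx":0,"ry":0,"rz":0,"grip":1},{"dx":0,"dy":0,"dz":0.08,"rx":0,"ry":0,"rz":0,"grip":1},{"dx":0,"dy":0,"dz":0.08,"rx":0,"ry":0,"rz":0,"grip":1}]'
python3 -m creep '[{"dx":0,"dy":0,"dz":-0.05,"rx":0,"ry":0,"rz":0,"grip":1},{"dx":0,"dy":0,"dz":-0.08,"rx":0,"ry":0,"rz":0,"grip":1},{"dx":0,"dy":0,"dz":-0.08,"rx":0,"ry":0,"rz":0,"grip":1},{"dx":0,"dy":0,"dz":-0.08,"rx":0,"ry":0,"rz":0,"grip":1},{"dx":0,"dy":0,"dz":-0.08,"rx":0,"ry":0,"rz":0,"grip":1}]'
python3 -m creep '[{"dx":0,"dy":0,"dz":0.1,"rx":0,"ry":0,"rz":0,"grip":1},{"dx":0,"dy":0,"dz":0.2,"rx":0,"ry":0,"rz":0,"grip":1},{"dx":0,"dy":0,"dz":0.25,"rx":0,"ry":0,"rz":0,"grip":1},{"dx":0,"dy":0,"dz":0.25,"rx":0,"ry":0,"rz":0,"grip":1},{"dx":0,"dy":0,"dz":0.25,"rx":0,"ry":0,"rz":0,"grip":1}]'
python3 - <<'E'
from cell import ctrl,get_image
import cv2,numpy as np
im=get_image("wrist")[:,:,::-1];s=get_image("side")[195:285,300:420,::-1]
s=cv2.resize(s,(640,480),interpolation=cv2.INTER_CUBIC)
cv2.imwrite("pics/after.png",cv2.resize(np.hstack([im,s]),(800,300)))
E
```

```text
clock: 4.62
eef_pos: [509.6, -140.2, 164.2]
tool_rot: [-3.141, -0.001, 2.052]
force: [-0.4, 0.6, 0.5]
width: 0.2
gripper_force: 0.0
clock: 5.25
eef_pos: [511.6, -140.8, 133.5]
tool_rot: [3.139, 0.002, 2.052]
force: [0.0, 0.6, 12.2]
width: 0.5
gripper_force: 6.2
clock: 5.88
eef_pos: [509.6, -140.2, 163.4]
tool_rot: [-3.14, -0.001, 2.052]
force: [-0.4, -1.0, 0.2]
width: 0.3
gripper_force: 0.0
clock: 6.5
eef_pos: [511.5, -140.8, 133.5]
tool_rot: [3.139, 0.002, 2.051]
force: [-0.7, 1.3, 11.9]
width: 0.5
gripper_force: 6.3
clock: 7.12
eef_pos: [509.6, -140.2, 163.4]
tool_rot: [-3.14, -0.001, 2.052]
force: [-0.2, 0.2, 0.2]
width: -0.3
gripper_force: 0.0
clock: 7.75
eef_pos: [511.5, -140.8, 133.5]
tool_rot: [3.139, 0.002, 2.052]
force: [-0.6, -0.2, 12.3]
width: 0.0
gripper_force: 6.3
clock: 8.38
eef_pos: [509.4, -139.9, 231.1]
tool_rot: [-3.14, -0.001, 2.052]
force: [-1.0, -0.8, -1.0]
width: -0.1
gripper_force: 0.0
```

View pics/after.png

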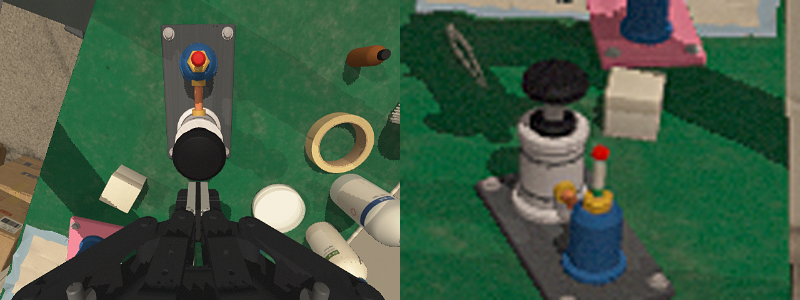

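The plunger is up, the hand is clear, and the red head stands high at side pixel ≈ (360,241). I'll check the green band and the head's height.

```bash
python3 - <<'E'
from cell import ctrl,get_image,get_calibration
from h import *
import cv2
s=get_image("side")[:,:,::-1];b=s[232:268,340:388]
cv2.imwrite("pics/zoom.png",cv2.resize(b,(768,576),interpolation=cv2.INTER_NEAREST))
def red(f):
    im=f.astype(int);m=(im[:,:,2]>150)&(im[:,:,1]<70)&(im[:,:,0]<70)
    return np.argwhere(m)
r=red(s);r=r[(abs(r[:,1]-360)<8)&(abs(r[:,0]-245)<15)];q=r.mean(0)[::-1];c=get_calibration("side")
r0=red(cv2.imread("pics/side0.png"));r0=r0[(abs(r0[:,1]-360)<8)&(abs(r0[:,0]-250)<15)];q0=r0.mean(0)[::-1]
print(q,q0)
T=np.linalg.inv(c['world_from_camera'])
for z in(95,103,111,119,127,135):
    p=c['mtx']@(T@[463.5,-54,z,1])[:3];print(z,p[:2]/p[2])
E
```

```text
[359.75  240.375] [359.16666667 251.08333333]
95 [358.99423596 251.45880205]
103 [359.12668001 249.21484859]
111 [359.25992305 246.9573581 ]
119 [359.39397233 244.68620771]
127 [359.52883519 242.40127306]
135 [359.66451907 240.10242826]
```

View pics/zoom.png

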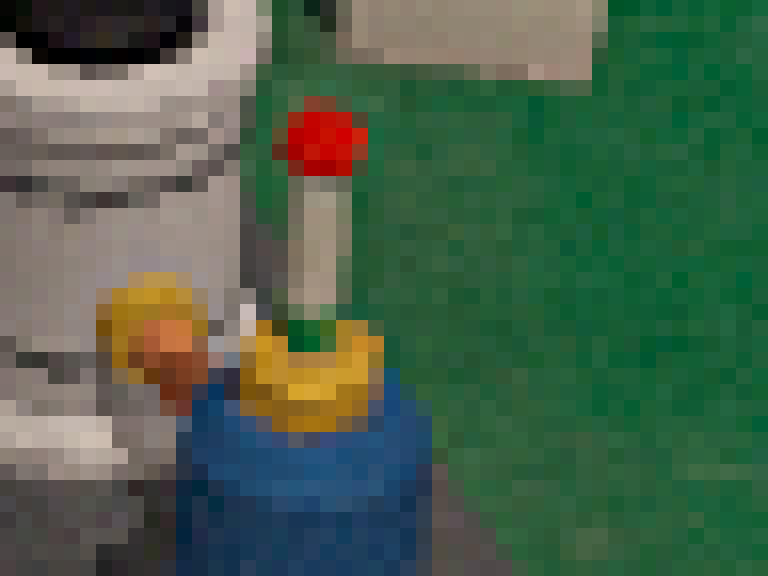

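The green band is visible at the foot of the stem, at zoom (312,335). The head centre sits at z ≈ 134, so the tip is at about 138 mm and the pin is fully out. The plunger is up and the hand is clear.

```bash
python3 -c "
from cell import ctrl;print(ctrl.finish_job())"
```

```text
the job is handed in; nothing more can be done
None
```

I pressed the plunger five times; the pin stands fully out with its green band showing, the plunger is back up, the hand is clear, and the job was handed in at about 8.5 s (no verdict came back).

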